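# Shut the cable trough and ready the wide spreader over the tray

## Task

First press both raised flaps of the desk's cable trough down until they snap and stay shut, so that no casting mix gets on the sockets. Then draw the wide spreader (the wider of the two blades) up out of its wooden rack and hold it ready over the middle of the baking tray: blade edge about 10 cm above the table and lying level, parallel to the tray's long sides, with the handle leaned about 45 degrees from upright, towards either long side. Finish while holding it still there, without putting it down, and leave everything else where it is.

Things in the scene. Friction and masses are not known exactly. Their poses are not given: they have to be found in the camera images.
- flap_near (a joint): hinge of the near (robot's end) flap of the trough: 0 = shut (flat on the trough), grows as it stands open (rad); ajar at about 0.7 to 0.86 at the start, stop at 1.0. A light spring pushes it open (2 to 4 N down at the pad point); at about 0.1 a sprung catch resists (about 10 N there, 6 N near the free edge), then snaps and keeps it shut
- flap_far (a joint): hinge of the far flap of the trough: 0 = shut (flat on the trough), grows as it stands open (rad); ajar at about 0.7 to 0.86 at the start, stop at 1.0. A light spring pushes it open (2 to 4 N down at the pad point); at about 0.1 a sprung catch resists (about 10 N there, 6 N near the free edge), then snaps and keeps it shut
- flap_near_pad (a point): point to press on the near flap: on its upper face, midway along its length, 50 mm from the hinge line; moves with the flap. The flap is a white plate 162 mm long (along the trough), 98 mm from hinge to free edge, 6 thick. x along the hinge line, y from hinge to free edge, z out of the upper face. When shut the upper face is 51 mm above the table
- flap_far_pad (a point): point to press on the far flap: on its upper face, midway along its length, 50 mm from the hinge line; moves with the flap. The flap is a white plate 162 mm long (along the trough), 98 mm from hinge to free edge, 6 thick. x along the hinge line, y from hinge to free edge, z out of the upper face. When shut the upper face is 51 mm above the table
- trough: grey cable trough fixed on the table at the robot's right, 340 long (its x) x 100 wide (its y) x 45 high, sockets inside; origin at the centre of its underside. Its two flaps are centred at x = -85 mm (near) and x = +85 mm (far), hinged along the top of its -y side (y = -50 mm, height 45 mm), opening upward, so the free edges stand up on the tray's side
- tray: dark baking tray fixed on the table, 300 long (its x) x 230 wide (its y), rim 20 high, floor 3 thick; origin at the centre of its underside; its x axis runs parallel to the long sides, roughly straight away from the robot
- rack: plywood rack block fixed at the robot's left, 170 (its x) x 140 (its y) x 50 high, with two equal slots open at the top, along its y (roughly away from or towards the robot), at x = -40 and x = +40 mm, each 9 wide, 113 long and 40 deep (floor 10 mm above the table); origin at the centre of its underside
- spreader: wide spreader, about 0.16 kg, standing loosely blade down in either slot. White blade 108 wide (its y) x 6 thick (its x) x 75 high, wooden ferrule 102 wide, 14 thick from 69 to 81 mm, wooden handle 24 (its y) x 20 (its x) from 75 to 170 mm above the blade edge. Origin at the middle of the blade's lower edge, z up along the handle; blade has 1.5 mm play each side in the slot
- mould_ring: steel mould ring, 60 mm across, 16 high, lying on the tray floor; origin at the middle, a bystander
- narrow_spreader: the other spreader in the rack: same make, handle and heights as the wide one but its blade is only 50 mm wide. Not to be taken. Origin and axes as for the wide one
- beaker: clear beaker, 80 mm across, 110 high, standing beyond the tray; origin at the middle, a bystander
- jar: amber jar with white cap, 64 mm across, 90 high, standing beyond the tray; origin at the middle, a bystander
- dish: white dish, 90 mm across, 20 high, beyond the tray; origin at the middle, a bystander
- cup: white cup, 60 mm across, 50 high, beyond the rack; origin at the middle, a bystander
- spatula: spatula 200 mm long lying in the tray; origin at the middle, a bystander
Mind the look-alikes: they are no part of the job. Leave any pink or turquoise look-alike of the spreader alone.

How it is judged:
By the outcome, as a careful person would: the job done as asked, in the order asked, and still so for the second after the job is handed in, while the arm keeps its last pose, push and grip.
It also fails if it takes over 72 s, if anything falls off the work surface, if the arm or the gripper's body presses on something with over 40 N, if the wrist force passes 120 N, or if a joint passes its speed limit or range.

## Robot

A 7-joint arm with a two-finger parallel gripper is mounted at the origin on the work surface. World frame = base frame: x ahead of the robot, y to its left, z up, the work surface at z = 0. Lengths are in m, angles in rad, forces in N, time in s.
With the tool pointing down it reaches from about 0.425 to 0.875 m from the base axis. Payload 4.7 kg.
Tool frame: the origin (TCP) lies on the centre line of the jaws, within the pads' length; the fingertips stand 14 mm ahead of it and the grasp point (between the pads) lies 5 mm behind it; z points along the fingers, y is the line along which they close (so a half turn about z gives the same grasp; the last joint's range is limited). The gripper opens to 87 mm and grips with 3 to 60 N. Pads are 19 mm wide; open, the fingers measure 117 mm over their backs; the gripper's body (75 mm by 190 mm) begins 51 mm behind the grasp point.
Start: joints at [-1.154, 0.321, -0.07, 1.45, 0.023, 1.371, -0.057], TCP at [0.255, 0.598, 0.237] pointing down, gripper open.
Joint ranges: [-2.86, 2.86], [-0.3, 2.09], [-1.38, 1.24], [0.06, 2.45], [-1.56, 4.7], [0.09, 2.05], [-2.69, 2.69]. Speed limits (rad/s): [2.57, 2.57, 3.14, 3.14, 3.14, 3.14, 3.14].

## Interface

Orientations are given as a rotation vector (axis times angle).
In Python, from bench import ctrl gives the robot as it stands.
- The arm moves only by the tool send_rows, never from a script. Its argument "steps" is a list of rows, each an object of numbers: "tx", "ty", "tz": the shift along the tool's x, y, z in units of 60 mm (1.0 is 60 mm); "turn": the turn about the tool's z in units of 8 degrees (1.0 is 8 degrees); "grip": the opening, from 0 (shut) to 1 (fully open). A call has 1 to 12 rows; each row shifts and turns the commanded pose from where the row before left it, along the tool's axes as they then stand; what a row does not reach is not made up. A row lasts 1/8 s, in which the tool goes at most 62.5 mm and 10.7 degrees, less where a joint would pass 70% of its speed; a pose out of reach is approached as far as the arm can. A call is refused whole if a number of a shift passes 1 or a number of a turn 1, either way. A call with a gripper value outside its range is refused whole. The fingers move at their own pace and stop on an object; "newtons" is the grip in N (left out, the last holds). Time passes only in rows, so rows that do not move let the fingers close. It gives the time, the measured TCP pose, the force, the opening and the grip force at its end, in the units of the state.
- ctrl.get_state(): the state, without advancing time (a new reading comes with each control period).
- ctrl.get_image(name): name is "scene" or "top" or "wrist"; returns a dict with "pixels" (384x512x3 uint8, red, green, blue), "K" (3x3 intrinsics, pixels), "cam_to_world" (4x4, takes a point from camera to world coordinates); the wrist camera has in their place "T_tool_cam" (4x4, takes a point from camera to tool coordinates, whose origin is the TCP and whose axes are the flange's). Camera axes: x right, y down, z forward; pixel columns grow to the right and rows downward; lengths in m; the calibration is good to about 2 mm. The wrist camera is an equidistant fisheye: a pixel r from the principal point sees the ray r / f radians off the axis. A picture is of the moment at which its call begins: read the wrist's pose just before it. There is no depth.
- ctrl.close_job(): hands the job in; it is judged then, once.
The state is a dict: "time": time; "joint_positions": joint angles; "qd": joint speeds; "joint_torque": joint torques, N m; "position": TCP position; "tool_rot": TCP orientation; "ft_force": force on the tool from outside, world axes, zero at the start; "torque": the same for the moment, N m; "grip_width": opening from 0.0 (shut) to 1.0 (fully open); "grip_force": force on a finger pad.
Only numpy, scipy, OpenCV 4.12 (cv2) and the standard library are available. Lean on these libraries where they do the work, as an engineer would, in place of code of your own. Each camera call takes 0.05 s, during which the arm holds its last target. There are 200 camera calls.

## Working session

There is one attempt and no reset: what is moved stays moved. The work goes in short steps, Python scripts to look and compute and a tool call to move; the robot and the scene stay as the last step left them, time stands still between calls to the robot, and variables do not carry over. Pictures are saved under pics/ and viewed, at most 10 in all, crops included, and the job is handed in when it is done.

Besides the shell and the picture viewer there is one more tool, called after ">>>" as name([rows], argument=value, ...), one row to a line, values as JSON. send_rows: Moves the arm, as the interface text tells. Its arguments: {"type":"object","properties":{"steps":{"type":"array"},"newtons":{"type":"number"}},"required":["steps"]}

```bash
mkdir -p pics; ls
cat > h.py <<'E'
import numpy as np, cv2
from bench import ctrl
from scipy.spatial.transform import Rotation as R
def grab(n,f=None):
    im=ctrl.get_image(n)
    if f: cv2.imwrite(f,im["pixels"][:,:,::-1])
    return im
def onplane(im,uv,z):
    K=np.array(im["K"]);T=np.array(im["cam_to_world"])
    uv=np.atleast_2d(uv).astype(float)
    d=(np.c_[uv,np.ones(len(uv))]@np.linalg.inv(K).T)@T[:3,:3].T
    return T[:3,3]+d*((z-T[2,3])/d[:,2])[:,None]
def proj(im,P):
    K=np.array(im["K"]);T=np.linalg.inv(np.array(im["cam_to_world"]))
    c=np.atleast_2d(P)@T[:3,:3].T+T[:3,3]; u=c@K.T
    return u[:,:2]/u[:,2:]
E
python3 - <<'E'
from h import *
import pickle
d={}
for n in("scene","top"):
    d[n]=grab(n)
    print(n,np.round(d[n]["K"],1).tolist(),np.round(d[n]["cam_to_world"],3).tolist())
pickle.dump(d,open("im0.pkl","wb"))
a=np.hstack([d["top"]["pixels"]]);cv2.imwrite("pics/top0.png",cv2.resize(a[:,:,::-1],(800,600),interpolation=cv2.INTER_CUBIC))
cv2.imwrite("pics/scene0.png",cv2.resize(d["scene"]["pixels"][:,:,::-1],(800,600),interpolation=cv2.INTER_CUBIC))
s=ctrl.get_state();print(s["position"],s["tool_rot"],s["time"],s["grip_width"])
E
```

```text
pics
scene [[437.1, 0.0, 255.4], [0.0, 437.1, 190.6], [0.0, 0.0, 1.0]] [[0.49, 0.507, -0.709, 1.506], [0.871, -0.274, 0.407, -0.459], [0.012, -0.817, -0.577, 0.828], [0.0, 0.0, 0.0, 1.0]]
top [[408.0, 0.0, 258.9], [0.0, 408.0, 186.9], [0.0, 0.0, 1.0]] [[-0.084, -0.975, 0.203, 0.319], [-0.996, 0.082, -0.022, 0.086], [0.005, -0.204, -0.979, 1.299], [0.0, 0.0, 0.0, 1.0]]
[0.25465202 0.59751806 0.23553945] [-6.28321891e-01 -3.07785915e+00  2.75457313e-03] 0.1 1.0001442458661642
```

View pics/top0.png

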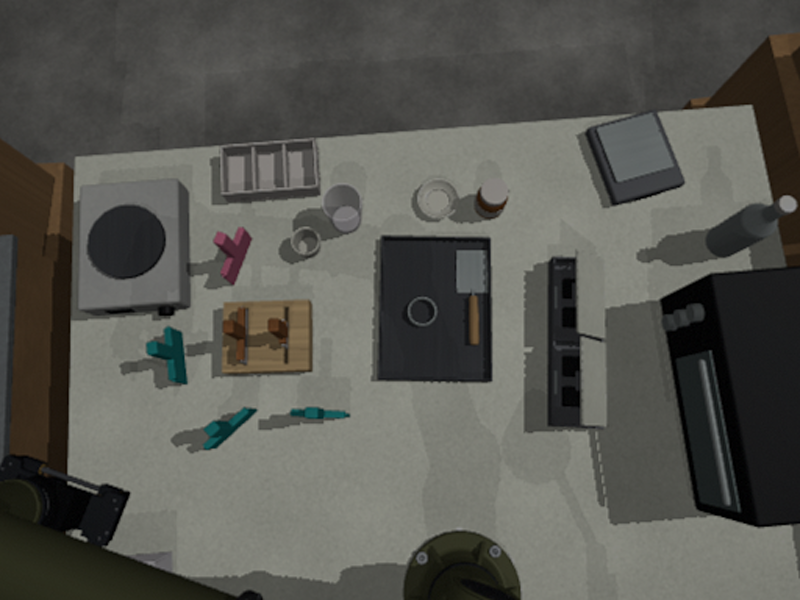

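View pics/scene0.png

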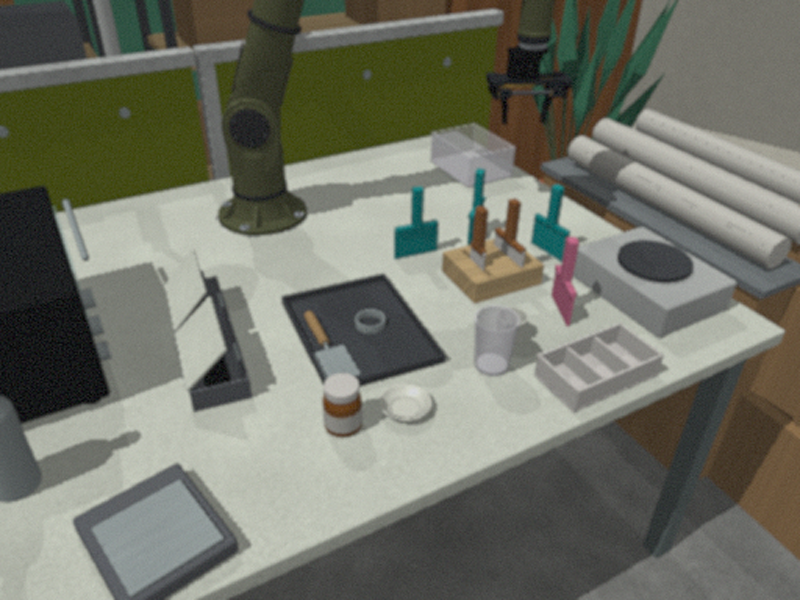

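The top view (800x600 scale) shows:
- **Rack:** near (267,337), holding two brown-handled spreaders. The one at (240,335) looks wide and the one at (280,330) narrow.
- **Tray:** near (435,310).
- **Trough:** near (577,342), with both flaps raised and hinged on its right side.
- **Look-alikes:** teal ones at (170,355), (230,428) and (320,413), pink at (232,255). None of these are part of the job.

Next I measure the positions and make one enlarged crop of the rack.

Run:
```python
from h import *
import pickle
d=pickle.load(open("im0.pkl","rb"))
t=d["top"];p=t["pixels"];hsv=cv2.cvtColor(p,cv2.COLOR_RGB2HSV)
def rects(m,z,box,amin,n):
    u0,v0,u1,v1=[int(a*.64) for a in box]
    mm=np.zeros_like(m);mm[v0:v1,u0:u1]=m[v0:v1,u0:u1]
    for c in cv2.findContours(mm,cv2.RETR_EXTERNAL,cv2.CHAIN_APPROX_NONE)[0]:
        if cv2.contourArea(c)<amin: continue
        b=cv2.boxPoints(cv2.minAreaRect(c));w=onplane(t,b,z)[:,:2]
        e=w[1]-w[0];f=w[2]-w[1]
        print(n,np.round(b/.64).tolist(),"ctr",np.round(w.mean(0),4),"sizes",np.round([np.linalg.norm(e),np.linalg.norm(f)],3),"ang",np.round(np.degrees([np.arctan2(*e[::-1]),np.arctan2(*f[::-1])]),1))
V=hsv[:,:,2];S=hsv[:,:,1];H=hsv[:,:,0]
dark=((V<75)*255).astype(np.uint8)
rects(cv2.morphologyEx(dark,cv2.MORPH_CLOSE,np.ones((9,9))),.02,(365,225,505,395),2000,"tray")
wood=((S>60)&(H>5)&(H<28)&(V>60)).astype(np.uint8)*255
rects(cv2.morphologyEx(wood,cv2.MORPH_CLOSE,np.ones((7,7))),.05,(205,290,325,385),1000,"rack")
hd=((S>140)&(H<14)&(V>40)).astype(np.uint8)*255
rects(hd,.18,(205,290,325,385),15,"handle")
for q in[(240,325),(285,325),(300,310),(565,300),(590,300),(595,380),(540,350),(430,350)]:print(q,hsv[int(q[1]*.64),int(q[0]*.64)])
c1=p[180:250,125:215,::-1];c2=d["scene"]["pixels"][115:200,270:360,::-1];c3=p[150:285,325:400,::-1]
r=lambda c:cv2.resize(c,(int(c.shape[1]*300/c.shape[0]),300),interpolation=cv2.INTER_CUBIC)
L=np.hstack([r(c1),r(c2)]);B=np.hstack([r(c3),r(d["scene"]["pixels"][155:265,100:170,::-1])])
W=max(L.shape[1],B.shape[1]);o=np.zeros((600,W,3),np.uint8);o[:300,:L.shape[1]]=L;o[300:,:B.shape[1]]=B
cv2.imwrite("pics/crop.png",o);print(o.shape)
```

```text
tray [[375.0, 236.0], [491.0, 236.0], [491.0, 381.0], [375.0, 381.0]] ctr [0.5485 0.002 ] sizes [0.242 0.302] ang [-94.8 173.6]
rack [[222.0, 300.0], [311.0, 300.0], [311.0, 372.0], [222.0, 372.0]] ctr [0.5133 0.3365] sizes [0.177 0.143] ang [-94.8 176.9]
handle [[269.0, 342.0], [269.0, 319.0], [286.0, 319.0], [286.0, 342.0]] ctr [0.5005 0.2908] sizes [0.042 0.03 ] ang [ -2.4 -94.8]
handle [[223.0, 358.0], [223.0, 308.0], [244.0, 308.0], [244.0, 358.0]] ctr [0.5031 0.368 ] sizes [0.089 0.036] ang [ -1.5 -94.8]
(240, 325) [ 14 168  50]
(285, 325) [ 12 177  52]
(300, 310) [ 18  96 127]
(565, 300) [120  15  34]
(590, 300) [ 30  16 126]
(595, 380) [ 38  16 124]
(540, 350) [35 18 86]
(430, 350) [110  20  39]
(600, 702, 3)
```

View pics/crop.png

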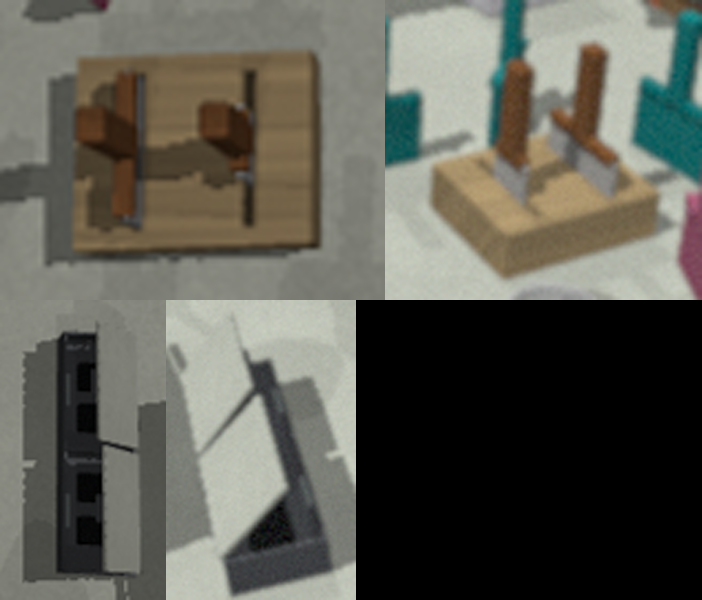

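The crop confirms it. The left spreader, at (240,335) in top0, has the full-length ferrule and wide blade, so it is the one meant. The right one at (280,330) has a short blade. Both flaps lean over the trough, hinged on the robot's right. Next I refine the handles and the trough.

Run:
```python
from h import *
import pickle
d=pickle.load(open("im0.pkl","rb"))
t=d["top"];p=t["pixels"];hsv=cv2.cvtColor(p,cv2.COLOR_RGB2HSV).astype(int);V=hsv[:,:,2]
# trough: dark extents per row
for v in range(156,280,8):
    r=V[v,335:405]; print(v,"".join("%4d"%a for a in r[8:60:1]))
```

```text
156  139 136 136 139 138 138 137 134 132 132 131 133 133 133 131 130 129 129 131 131 130 128 130 130 130 130 128 126 127 126 128 129 126 122 123 126 129 135 137 134 135 137 136 135 135 134 136 137 135 134 134 133
164  139 137 136 136 136 138 138 129 126 120  85  74  81  83  86  86  81  94 101 100  96 100 101 102 101  86 109 126 127 125 124 126 126 126 124 126 127 127 128 126 123 129 132 134 135 134 133 131 132 134 138 136
172   84  85  84  84  84  83  85  67  33  25  25  36  48  51  52  48  46  38  32  32  43  48  39  31  30  58  94 120 127 125 125 127 128 127 125 125 128 128 127 123 125 126 126 130 135 135 135 135 137 138 137 139
180   83  84  84  84  83  83  85  64  34  24  27  34  39  38  38  39  27   9   6   6   6   6   2  10   4  47 101 120 123 125 126 126 126 127 127 126 127 129 128 127 127 127 127 128 135 135 131 132 134 137 138 136
188   82  81  84  84  84  83  86  60  29  23  28  39  61  53  39  39  27   8   5   6   4   7   5  32  34  53  94 119 124 126 124 125 126 127 127 128 128 127 127 127 128 127 126 128 134 134 132 133 133 132 132 133
196   83  85  85  84  83  84  87  6
[... 1607 characters left out ...]
4 125 125 123 122 122 123 123 124 100  83  85  84  84  84  84
260   76  76  76  75  73  75  77  49  21  25  32  34  35  36  37  36  36  31  27  32  32  33  26  22  24  24  23  15  52  92 115 120 119 119 120 122 121 122 121 122 121 123 123 122 123  99  80  82  83  81  81  82
268   75  75  76  76  75  75  78  50  23  25  31  31  34  33  35  34  35  33  34  35  33  34  34  35  34  34  34  32  59  80 109 121 121 119 120 120 120 120 120 120 119 121 122 121 124  98  80  82  82  82  81  83
276  112 113 113 114 113 112 114 112 110 110 110 109 121 117 110 111 112 124 128 135 128 119 128 137 127 118 120 123 123 123 122 120 132 105  81  83  82  81 111  98  82  83  84  84  83  82  83  83  82  81  82  83
```

Run:
```python
from h import *
import pickle
d=pickle.load(open("im0.pkl","rb"))
s=d["scene"];t=d["top"]
# expected projections for a trial trough, handles in scene
hs=cv2.cvtColor(s["pixels"],cv2.COLOR_RGB2HSV);H,S,V=[hs[:,:,i] for i in range(3)]
m=((S>110)&(H<14)&(V>40)).astype(np.uint8)*255
for c in cv2.findContours(m,cv2.RETR_EXTERNAL,cv2.CHAIN_APPROX_NONE)[0]:
    if cv2.contourArea(c)>60: print("scene brown",cv2.boundingRect(c))
ht=cv2.cvtColor(t["pixels"],cv2.COLOR_RGB2HSV);H,S,V=[ht[:,:,i] for i in range(3)]
m=((S>140)&(H<14)&(V>40)).astype(np.uint8)
print("top S/V patch");print(V[198:222,140:160]);
m2=((S>130)&(H<16))[192:236,138:188]
print("\n".join("".join("#" if a else "." for a in r) for r in m2))
```

```text
scene brown (322, 61, 27, 51)
scene brown (317, 5, 14, 42)
top S/V patch
[[ 78  80  91 111 115 116 116 116 118 119 121 109  93  85  86  89  65  64
   60  98]
 [ 81  83  93 112 118 118 119 120 103  92  93  82  81  86  87  88  65  70
   68 100]
 [ 84  83  93 113 117 118 120 102  78  70  72  58  74  85  86  89  64  71
   70  98]
 [ 85  84  93 111 117 118 101  78  71  73  73  61  75  86  86  88  64  70
   71  97]
 [ 83  83  94 115 121 123  92  72  74  75  76  62  75  85  87  89  67  70
   71  99]
 [ 82  82  95 116 123 124  95  73  76  76  77  65  77  85  87  88  67  72
   71 101]
 [ 84  83  96 102 102 106  86  72  71  71  76  68  78  86  86  90  68  71
   71 102]
 [ 85  86  82  81  81  83  80  78  77  63  63  63  80  87  87  92  69  71
   70 100]
 [ 85  85  72  73  79  79  78  80  81  61  51  53  73  86  88  92  69  71
   71  97]
 [ 83  85  73  79  84  81  79  80  79  60  48  49  57  66  78  90  69  71
   70 100]
 [ 83  84  73  83  89  86  84  85  84  63  48  50  49  50  58  74  66  73
   71 101]
 [ 83  83  74  83  90  90  89  88  86  63  50  51  52  50  49  55  54  72
   71  96]
 [ 84  
[... 2557 characters left out ...]
.####................................
.............#####................................
..............####................................
.............#####................................
.............#####................................
.............#####................................
.............#####................................
.............#####................................
..............#...................................
..................................................
..................................................
..................................................
..................................................
..................................................
```

Run:
```python
from h import *
import pickle
d=pickle.load(open("im0.pkl","rb"));t=d["top"];s=d["scene"]
r=lambda a:np.round(a,4)
print("wide top",r(onplane(t,[145.6,209],.18)),"ferrule c",r(onplane(t,[154.5,213.8],.091)),"ends",r(onplane(t,[[154.8,197],[154.5,230.5]],.091))[:,:2].tolist())
print("narrow top",r(onplane(t,[176,208],.18)))
L=onplane(t,[[350.2,168],[349.9,270]],.045);print("trough left edge",r(L))
e=onplane(t,[[360,165],[360,273.5]],.045);print("ends",r(e))
g=onplane(t,[[374,214.5]],.1);print("gap",r(g))
print("hinge R edge",r(onplane(t,[[387,170],[387.3,260]],.048)))
print("free far/near @.115",r(onplane(t,[[368.8,180],[371,250]],.115)))
print("tray corners",r(onplane(t,np.array([[381,236],[490,237],[491,381],[378,381]])*.64,.02)))
# scene check of wide handle: project
print("scene proj",proj(s,np.r_['1',onplane(t,[145.6,209],.18)])*1.5625)
```

```text
wide top [[0.5148 0.3784 0.18  ]] ferrule c [[0.5137 0.3756 0.091 ]] ends [[0.5646, 0.3731], [0.4639, 0.3772]]
narrow top [[0.5106 0.2945 0.18  ]]
trough left edge [[ 0.6159 -0.2365  0.045 ]
 [ 0.3009 -0.1943  0.045 ]]
ends [[ 0.623  -0.2689  0.045 ]
 [ 0.2881 -0.2233  0.045 ]]
gap [[ 0.4558 -0.2743  0.1   ]]
hinge R edge [[ 0.599  -0.3511  0.048 ]
 [ 0.3208 -0.3104  0.048 ]]
free far/near @.115 [[ 0.558  -0.269   0.115 ]
 [ 0.3528 -0.2465  0.115 ]]
tray corners [[ 0.7073  0.0959  0.02  ]
 [ 0.6863 -0.1309  0.02  ]
 [ 0.3892 -0.0995  0.02  ]
 [ 0.4082  0.1249  0.02  ]]
scene proj [[512.83615863 199.97944061]]
```

```bash
cat >> h.py <<'E'
def go(p,yang=None,s=None):
    "shift still to go, in tool units (axes as after the turn), turn in units of 8 deg"
    s=s or ctrl.get_state();Rm=R.from_rotvec(s["tool_rot"]).as_matrix();tu=0
    if yang is not None:
        e=(np.degrees(np.arctan2(Rm[1,1],Rm[0,1]))-yang+90)%180-90;tu=e/8
        Rm=Rm@R.from_euler("z",e,degrees=True).as_matrix()
    print("t",round(s["time"],2),"pos",np.round(s["position"],4),"tool y deg",np.round(np.degrees(np.arctan2(Rm[1,1],Rm[0,1])),1),"F",np.round(s["ft_force"],1),"grip",np.round([s["grip_width"],s["grip_force"]],3),"q7",np.round(s["joint_positions"][6],2))
    print("  ->",np.round(Rm.T@(np.array(p)-s["position"])/.06,2),"turn",round(tu,2))
E
python3 - <<'E'
from h import *
go([.55,.1,.235],82.4)
E
```

```text
t 0.1 pos [0.2547 0.5975 0.2355] tool y deg 82.4 F [0.1 0.1 1.1] grip [1. 0.] q7 -0.06
  -> [-5.98 -7.57  0.02] turn -1.93
```

>>> send_rows([
  {"turn":-0.96,"grip":0},
  {"turn":-0.96,"grip":0},
  {"tx":-0.6,"ty":-0.75,"grip":0},
  {"tx":-0.6,"ty":-0.75,"grip":0},
  {"tx":-0.6,"ty":-0.75,"grip":0},
  {"tx":-0.6,"ty":-0.75,"grip":0},
  {"tx":-0.6,"ty":-0.75,"grip":0},
  {"tx":-0.6,"ty":-0.75,"grip":0},
  {"tx":-0.6,"ty":-0.75,"grip":0},
  {"tx":-0.6,"ty":-0.75,"grip":0},
  {"tx":-0.6,"ty":-0.75,"grip":0},
  {"tx":-0.6,"ty":-0.75,"grip":0},
])

```text
validation failed for argument at $.st...
```

Run:
```python
from h import *
go([.3714,-.2594,.20],82.4)
```

```text
t 0.1 pos [0.2547 0.5975 0.2355] tool y deg 82.4 F [0.1 0.1 1.1] grip [1. 0.] q7 -0.06
  -> [ -3.82 -13.9    0.61] turn -1.93
```

>>> send_rows([
  {"tx":0.0,"ty":0.0,"tz":0.0,"turn":-0.96,"grip":0.0},
  {"tx":0.0,"ty":0.0,"tz":0.0,"turn":-0.96,"grip":0.0},
])

```text
time: 0.35
position: [0.2547, 0.5977, 0.2359]
tool_rot: [-0.204, -3.135, 0.002]
ft_force: [-0.6, -0.7, 0.8]
grip_width: 0.856
grip_force: 0.0
```

>>> send_rows([
  {"tx":-0.6,"ty":-0.75,"tz":0.0,"turn":0.0,"grip":0.0},
  {"tx":-0.6,"ty":-0.75,"tz":0.0,"turn":0.0,"grip":0.0},
  {"tx":-0.6,"ty":-0.75,"tz":0.0,"turn":0.0,"grip":0.0},
  {"tx":-0.6,"ty":-0.75,"tz":0.0,"turn":0.0,"grip":0.0},
  {"tx":-0.6,"ty":-0.75,"tz":0.0,"turn":0.0,"grip":0.0},
  {"tx":-0.6,"ty":-0.75,"tz":0.0,"turn":0.0,"grip":0.0},
  {"tx":-0.6,"ty":-0.75,"tz":0.0,"turn":0.0,"grip":0.0},
  {"tx":-0.6,"ty":-0.75,"tz":0.0,"turn":0.0,"grip":0.0},
  {"tx":-0.6,"ty":-0.75,"tz":0.0,"turn":0.0,"grip":0.0},
  {"tx":-0.6,"ty":-0.75,"tz":0.0,"turn":0.0,"grip":0.0},
])

```text
time: 1.6
position: [0.5516, 0.1021, 0.2364]
tool_rot: [-0.211, -3.134, -0.0]
ft_force: [0.8, 0.7, -0.4]
grip_width: 0.005
grip_force: 0.0
```

Run:
```python
from h import *
go([.3714,-.2594,.20],82.4)
```

```text
t 1.6 pos [0.5516 0.1021 0.2364] tool y deg 82.4 F [ 0.8  0.7 -0.4] grip [0.005 0.   ] q7 1.24
  -> [ 2.18 -6.37  0.61] turn -0.01
```

>>> send_rows([
  {"tx":0.31,"ty":-0.91,"tz":0.0,"turn":0.0,"grip":0.0},
  {"tx":0.31,"ty":-0.91,"tz":0.0,"turn":0.0,"grip":0.0},
  {"tx":0.31,"ty":-0.91,"tz":0.0,"turn":0.0,"grip":0.0},
  {"tx":0.31,"ty":-0.91,"tz":0.0,"turn":0.0,"grip":0.0},
  {"tx":0.31,"ty":-0.91,"tz":0.0,"turn":0.0,"grip":0.0},
  {"tx":0.31,"ty":-0.91,"tz":0.0,"turn":0.0,"grip":0.0},
  {"tx":0.31,"ty":-0.91,"tz":0.0,"turn":0.0,"grip":0.0},
  {"tx":0.0,"ty":0.0,"tz":0.6,"turn":0.0,"grip":0.0},
  {"tx":0.0,"ty":0.0,"tz":0.0,"turn":0.0,"grip":0.0},
])

```text
time: 2.72
position: [0.3687, -0.2568, 0.1985]
tool_rot: [-0.213, -3.13, -0.003]
ft_force: [0.3, -0.1, 0.6]
grip_width: 0.006
grip_force: 0.0
```

Run:
```python
from h import *
go([.3714,-.2594,.065],82.4)
im=grab("wrist")
cv2.imwrite("pics/w1.png",im["pixels"][:,:,::-1])
print(im["K"])
```

```text
t 2.73 pos [ 0.3687 -0.2568  0.1985] tool y deg 82.4 F [ 0.3 -0.1  0.6] grip [0.006 0.   ] q7 1.9
  -> [-0.06 -0.04  2.22] turn -0.02
[[297.31863964   0.         254.40759285]
 [  0.         297.31863964 187.88060014]
 [  0.           0.           1.        ]]
```

View pics/w1.png

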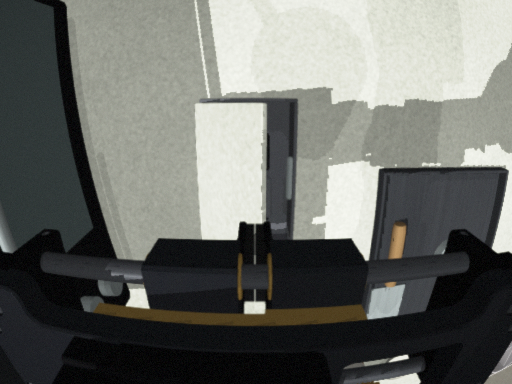

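The wrist view shows the closed fingertips at (255,230), above the near flap (columns 197-267). I'll press it down in small steps.

>>> send_rows([
  {"tx":-0.06,"ty":-0.1,"tz":0.5,"turn":0.0,"grip":0.0},
  {"tx":0.0,"ty":0.0,"tz":0.5,"turn":0.0,"grip":0.0},
  {"tx":0.0,"ty":0.0,"tz":0.2,"turn":0.0,"grip":0.0},
  {"tx":0.0,"ty":0.0,"tz":0.2,"turn":0.0,"grip":0.0},
  {"tx":0.0,"ty":0.0,"tz":0.2,"turn":0.0,"grip":0.0},
  {"tx":0.0,"ty":0.0,"tz":0.2,"turn":0.0,"grip":0.0},
  {"tx":0.0,"ty":0.0,"tz":0.15,"turn":0.0,"grip":0.0},
])

```text
time: 3.65
position: [0.374, -0.2637, 0.0832]
tool_rot: [0.211, 3.134, 0.001]
ft_force: [0.4, 2.3, 4.6]
grip_width: 0.007
grip_force: 1.8
```

>>> send_rows([
  {"tx":0.0,"ty":0.0,"tz":0.1,"turn":0.0,"grip":0.0},
  {"tx":0.0,"ty":0.0,"tz":0.1,"turn":0.0,"grip":0.0},
  {"tx":0.0,"ty":0.0,"tz":0.05,"turn":0.0,"grip":0.0},
])

```text
time: 4.03
position: [0.3739, -0.2628, 0.0689]
tool_rot: [-0.211, -3.134, -0.004]
ft_force: [-1.3, 5.8, 9.3]
grip_width: 0.006
grip_force: 4.3
```

>>> send_rows([
  {"tx":0.0,"ty":0.0,"tz":0.05,"turn":0.0,"grip":0.0},
  {"tx":0.0,"ty":0.0,"tz":0.05,"turn":0.0,"grip":0.0},
  {"tx":0.0,"ty":0.0,"tz":0.03,"turn":0.0,"grip":0.0},
])

```text
time: 4.4
position: [0.3743, -0.2628, 0.0645]
tool_rot: [-0.211, -3.133, -0.009]
ft_force: [-14.5, 13.6, 56.2]
grip_width: 0.005
grip_force: 28.2
```

>>> send_rows([
  {"tx":0.0,"ty":0.0,"tz":-0.3,"turn":0.0,"grip":0.0},
  {"tx":0.0,"ty":0.0,"tz":-0.95,"turn":0.0,"grip":0.0},
  {"tx":0.0,"ty":0.0,"tz":-1.0,"turn":0.0,"grip":0.0},
  {"tx":-0.9,"ty":0.0,"tz":0.0,"turn":0.0,"grip":0.0},
  {"tx":-0.95,"ty":0.0,"tz":0.0,"turn":0.0,"grip":0.0},
  {"tx":-0.95,"ty":0.0,"tz":0.0,"turn":0.0,"grip":0.0},
  {"tx":0.0,"ty":0.0,"tz":0.0,"turn":0.0,"grip":0.0},
])

```text
time: 5.28
position: [0.5428, -0.2852, 0.1918]
tool_rot: [-0.204, -3.129, 0.005]
ft_force: [-1.0, 0.8, -0.3]
grip_width: 0.002
grip_force: 0.0
```

Run:
```python
from h import *
go([.5428,-.2853,.065],82.4)
im=grab("scene")
cv2.imwrite("pics/s2.png",cv2.resize(im["pixels"][120:300,60:260,::-1],(666,600),interpolation=cv2.INTER_CUBIC))
```

```text
t 5.28 pos [ 0.5428 -0.2852  0.1918] tool y deg 82.4 F [-1.   0.8 -0.3] grip [0.002 0.   ] q7 2.06
  -> [-0.01  0.01  2.11] turn 0.02
```

View pics/s2.png

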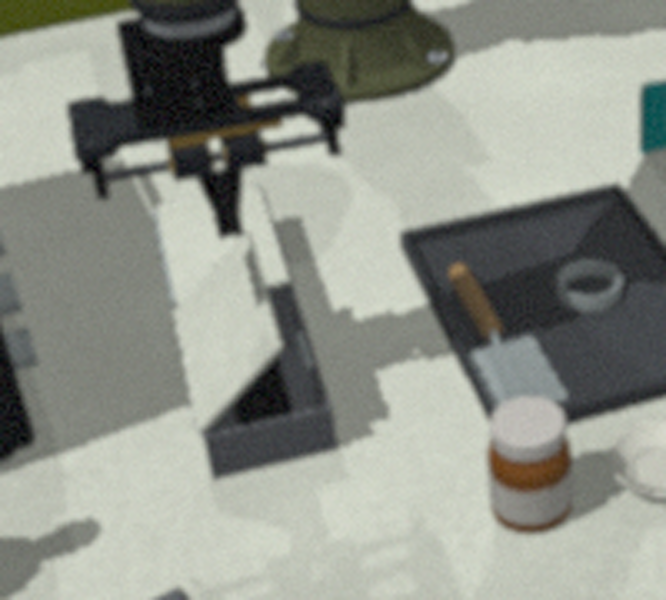

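In the crop the near flap is shut flat, with its edge at (265,230). The far flap still stands open, its free corner at (280,350). I'll press the far one now.

>>> send_rows([
  {"tx":0.0,"ty":0.0,"tz":0.5,"turn":0.0,"grip":0.0},
  {"tx":0.0,"ty":0.0,"tz":0.45,"turn":0.0,"grip":0.0},
  {"tx":0.0,"ty":0.0,"tz":0.2,"turn":0.0,"grip":0.0},
  {"tx":0.0,"ty":0.0,"tz":0.2,"turn":0.0,"grip":0.0},
  {"tx":0.0,"ty":0.0,"tz":0.2,"turn":0.0,"grip":0.0},
  {"tx":0.0,"ty":0.0,"tz":0.2,"turn":0.0,"grip":0.0},
  {"tx":0.0,"ty":0.0,"tz":0.15,"turn":0.0,"grip":0.0},
  {"tx":0.0,"ty":0.0,"tz":0.1,"turn":0.0,"grip":0.0},
  {"tx":0.0,"ty":0.0,"tz":0.06,"turn":0.0,"grip":0.0},
])

```text
time: 6.45
position: [0.5407, -0.2856, 0.0726]
tool_rot: [0.21, 3.134, 0.002]
ft_force: [-3.7, 6.0, 23.1]
grip_width: 0.004
grip_force: 11.1
```

>>> send_rows([
  {"tx":0.0,"ty":0.0,"tz":0.04,"turn":0.0,"grip":0.0},
  {"tx":0.0,"ty":0.0,"tz":0.04,"turn":0.0,"grip":0.0},
])

```text
time: 6.7
position: [0.5408, -0.2854, 0.071]
tool_rot: [0.211, 3.133, 0.007]
ft_force: [-4.9, 7.4, 15.0]
grip_width: 0.008
grip_force: 6.7
```

>>> send_rows([
  {"tx":0.0,"ty":0.0,"tz":0.05,"turn":0.0,"grip":0.0},
  {"tx":0.0,"ty":0.0,"tz":0.04,"turn":0.0,"grip":0.0},
])

```text
time: 6.95
position: [0.541, -0.285, 0.0649]
tool_rot: [0.21, 3.134, 0.006]
ft_force: [-7.2, 10.9, 33.1]
grip_width: 0.003
grip_force: 16.5
```

>>> send_rows([
  {"tx":0.0,"ty":0.0,"tz":0.02,"turn":0.0,"grip":0.0},
  {"tx":0.0,"ty":0.0,"tz":-0.2,"turn":0.0,"grip":0.0},
  {"tx":0.0,"ty":0.0,"tz":-0.9,"turn":0.0,"grip":0.0},
  {"tx":0.0,"ty":0.0,"tz":-1.0,"turn":0.0,"grip":0.0},
  {"tx":0.0,"ty":0.0,"tz":-0.9,"turn":0.0,"grip":0.0},
  {"tx":0.0,"ty":0.9,"tz":0.0,"turn":0.0,"grip":0.0},
  {"tx":0.0,"ty":0.9,"tz":0.0,"turn":0.0,"grip":0.0},
  {"tx":0.0,"ty":0.9,"tz":0.0,"turn":0.0,"grip":0.0},
  {"tx":0.0,"ty":0.9,"tz":0.0,"turn":0.0,"grip":0.0},
  {"tx":0.0,"ty":0.9,"tz":0.0,"turn":0.0,"grip":0.0},
])

```text
time: 8.2
position: [0.5761, -0.0181, 0.2402]
tool_rot: [-0.213, -3.134, 0.002]
ft_force: [1.1, 0.2, 0.3]
grip_width: 0.006
grip_force: 0.0
```

>>> send_rows([
  {"tx":0.0,"ty":0.0,"tz":0.0,"turn":1.0,"grip":0.5},
  {"tx":0.0,"ty":0.0,"tz":0.0,"turn":1.0,"grip":1.0},
  {"tx":0.0,"ty":0.0,"tz":0.0,"turn":1.0,"grip":1.0},
  {"tx":0.0,"ty":0.0,"tz":0.0,"turn":1.0,"grip":1.0},
  {"tx":0.0,"ty":0.0,"tz":0.0,"turn":1.0,"grip":1.0},
  {"tx":0.0,"ty":0.0,"tz":0.0,"turn":1.0,"grip":1.0},
  {"tx":0.0,"ty":0.0,"tz":0.0,"turn":1.0,"grip":1.0},
  {"tx":0.0,"ty":0.0,"tz":0.0,"turn":1.0,"grip":1.0},
  {"tx":0.0,"ty":0.0,"tz":0.0,"turn":1.0,"grip":1.0},
  {"tx":0.0,"ty":0.0,"tz":0.0,"turn":1.0,"grip":1.0},
  {"tx":0.0,"ty":0.0,"tz":0.0,"turn":0.6,"grip":1.0},
])

```text
time: 9.57
position: [0.5759, -0.02, 0.24]
tool_rot: [2.274, 2.167, -0.003]
ft_force: [0.1, -0.2, 0.4]
grip_width: 0.992
grip_force: 0.0
```

Run:
```python
from h import *
go([.5145,.377,.235],-2.3)
im=grab("top");t=im
for n in("scene","top"):
    i=grab(n) if n=="scene" else im
    c=i["pixels"][140:290,320:410] if n=="top" else i["pixels"][150:270,90:180]
    globals()[n]=cv2.resize(c[:,:,::-1],(350,580 if n=="top" else 467),interpolation=cv2.INTER_CUBIC)
o=np.zeros((580,700,3),np.uint8);o[:,:350]=top;o[:467,350:]=scene
cv2.imwrite("pics/flaps.png",o)
```

```text
t 9.57 pos [ 0.5759 -0.02    0.24  ] tool y deg -2.3 F [ 0.1 -0.2  0.4] grip [0.992 0.   ] q7 0.07
  -> [ 6.57 -1.29  0.07] turn -0.06
```

View pics/flaps.png

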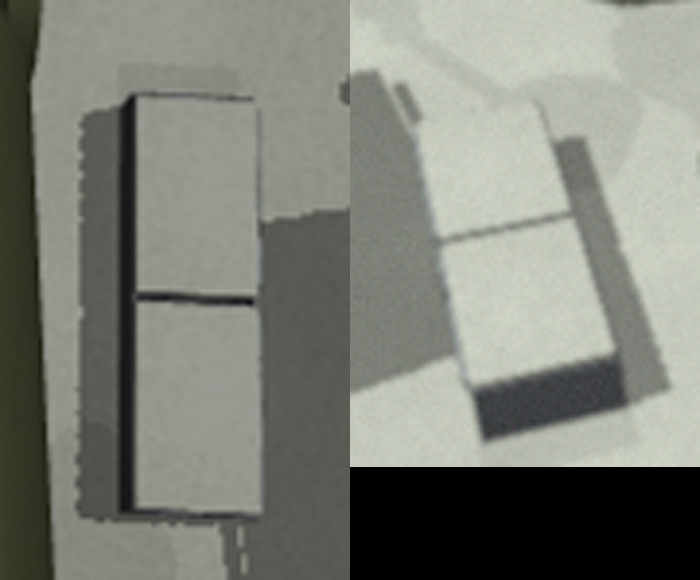

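Both crops show both flaps lying flat and shut. Now I move over the wide spreader's handle.

>>> send_rows([
  {"tx":0.94,"ty":-0.18,"tz":0.0,"turn":-0.06,"grip":1.0},
  {"tx":0.94,"ty":-0.18,"tz":0.0,"turn":0.0,"grip":1.0},
  {"tx":0.94,"ty":-0.18,"tz":0.0,"turn":0.0,"grip":1.0},
  {"tx":0.94,"ty":-0.18,"tz":0.0,"turn":0.0,"grip":1.0},
  {"tx":0.94,"ty":-0.18,"tz":0.0,"turn":0.0,"grip":1.0},
  {"tx":0.94,"ty":-0.18,"tz":0.0,"turn":0.0,"grip":1.0},
  {"tx":0.94,"ty":-0.18,"tz":0.0,"turn":0.0,"grip":1.0},
  {"tx":0.0,"ty":0.0,"tz":0.0,"turn":0.0,"grip":1.0},
])

```text
time: 10.68
position: [0.512, 0.3846, 0.239]
tool_rot: [-2.247, -2.193, 0.002]
ft_force: [0.6, -0.8, -0.8]
grip_width: 1.002
grip_force: 0.0
```

Run:
```python
from h import *
go([.5145,.377,.15],-2.3)
s=ctrl.get_state();im=grab("wrist");p=im["pixels"]
T=np.array(im["T_tool_cam"]);K=np.array(im["K"])
np.save("T.npy",T);print(np.round(T,3).tolist())
Rm=R.from_rotvec(s["tool_rot"]).as_matrix()
def wproj(P):
    c=np.linalg.inv(T)@np.r_[Rm.T@(np.array(P)-s["position"]),1]
    th=np.arctan2(np.hypot(c[0],c[1]),c[2]);a=np.arctan2(c[1],c[0]);r=K[0,0]*th
    return np.array([K[0,2]+r*np.cos(a),K[1,2]+r*np.sin(a)])
o=p[:,:,::-1].copy()
for sx in(-.01,.01):
    for sy in(-.012,.012):
        q=wproj([.5145+sy,.377+sx,.18]);cv2.circle(o,tuple(int(x) for x in q),2,(0,0,255),-1);print(np.round(q))
cv2.imwrite("pics/w3.png",cv2.resize(o,(800,600)))
```

```text
t 10.68 pos [0.512  0.3846 0.239 ] tool y deg -2.3 F [ 0.6 -0.8 -0.8] grip [1.002 0.   ] q7 -0.58
  -> [-0.12  0.05  1.48] turn 0.11
[[-0.002, -0.954, -0.301, 0.082], [1.0, -0.002, 0.0, 0.0], [-0.001, -0.301, 0.954, -0.148], [0.0, 0.0, 0.0, 1.0]]
[242. 230.]
[273. 230.]
[241. 206.]
[273. 205.]
```

View pics/w3.png

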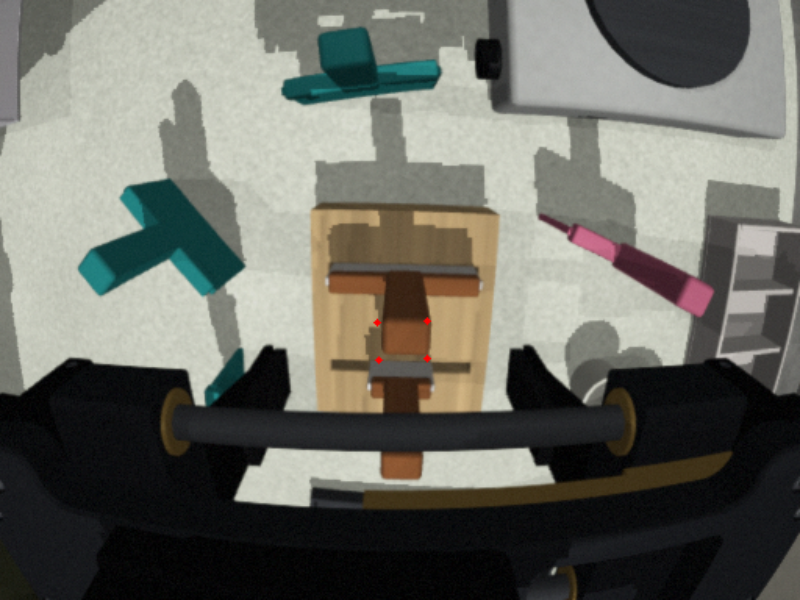

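The wrist view shows the handle top at about (405,338), against a prediction of (403,340), so the measurement agrees. The narrow spreader is at (400,465). I'll descend and grip.

>>> send_rows([
  {"tx":-0.11,"ty":0.06,"tz":0.0,"turn":0.11,"grip":1.0},
  {"tx":0.0,"ty":0.0,"tz":0.5,"turn":0.0,"grip":1.0},
  {"tx":0.0,"ty":0.0,"tz":0.5,"turn":0.0,"grip":1.0},
  {"tx":0.0,"ty":0.0,"tz":0.48,"turn":0.0,"grip":1.0},
  {"tx":0.0,"ty":0.0,"tz":0.0,"turn":0.0,"grip":1.0},
], newtons=15)

```text
time: 11.35
position: [0.5184, 0.3681, 0.15]
tool_rot: [2.281, 2.16, -0.007]
ft_force: [-0.4, -0.3, -0.0]
grip_width: 0.995
grip_force: 0.0
```

>>> send_rows([
  {"tx":0.0,"ty":0.0,"tz":0.0,"turn":0.0,"grip":0.4},
  {"tx":0.0,"ty":0.0,"tz":0.0,"turn":0.0,"grip":0.2},
  {"tx":0.0,"ty":0.0,"tz":0.0,"turn":0.0,"grip":0.0},
  {"tx":0.0,"ty":0.0,"tz":0.0,"turn":0.0,"grip":0.0},
  {"tx":0.0,"ty":0.0,"tz":0.0,"turn":0.0,"grip":0.0},
  {"tx":0.0,"ty":0.0,"tz":0.0,"turn":0.0,"grip":0.0},
], newtons=25)

```text
time: 12.1
position: [0.5186, 0.3717, 0.152]
tool_rot: [2.277, 2.164, 0.0]
ft_force: [-0.3, -0.0, -0.2]
grip_width: 0.401
grip_force: 0.0
```

Run:
```python
from h import *
go([.5155,.3775,.15],-2.3)
```

```text
t 12.1 pos [0.5186 0.3717 0.152 ] tool y deg -2.3 F [-0.3 -0.  -0.2] grip [0.401 0.   ] q7 -0.55
  -> [ 0.1  -0.06  0.03] turn -0.08
```

>>> send_rows([
  {"tx":0.09,"ty":-0.04,"tz":0.0,"turn":0.0,"grip":0.4},
  {"tx":0.0,"ty":0.0,"tz":0.0,"turn":0.0,"grip":0.4},
  {"tx":0.0,"ty":0.0,"tz":0.0,"turn":0.0,"grip":0.0},
  {"tx":0.0,"ty":0.0,"tz":0.0,"turn":0.0,"grip":0.0},
  {"tx":0.0,"ty":0.0,"tz":0.0,"turn":0.0,"grip":0.0},
  {"tx":0.0,"ty":0.0,"tz":0.0,"turn":0.0,"grip":0.0},
], newtons=25)

```text
time: 12.85
position: [0.5164, 0.377, 0.1518]
tool_rot: [-2.277, -2.164, 0.0]
ft_force: [-0.2, -0.7, -0.3]
grip_width: 0.278
grip_force: 25.0
```

>>> send_rows([
  {"tx":0.0,"ty":0.0,"tz":-0.3,"turn":0.0,"grip":0.0},
  {"tx":0.0,"ty":0.0,"tz":-0.4,"turn":0.0,"grip":0.0},
  {"tx":0.0,"ty":0.0,"tz":-0.5,"turn":0.0,"grip":0.0},
  {"tx":0.0,"ty":0.0,"tz":-0.6,"turn":0.0,"grip":0.0},
  {"tx":0.0,"ty":0.0,"tz":-0.6,"turn":0.0,"grip":0.0},
  {"tx":0.0,"ty":0.0,"tz":-0.6,"turn":0.0,"grip":0.0},
  {"tx":0.0,"ty":0.0,"tz":-0.6,"turn":0.0,"grip":0.0},
  {"tx":0.0,"ty":0.0,"tz":0.0,"turn":0.0,"grip":0.0},
], newtons=25)

```text
time: 13.85
position: [0.5179, 0.3772, 0.3724]
tool_rot: [2.277, 2.163, 0.011]
ft_force: [0.1, -0.7, -2.5]
grip_width: 0.274
grip_force: 25.0
```

Run:
```python
from h import *
go([.47,-.15,.36],-7.6)
a=grab("scene")["pixels"][40:200,230:400,::-1];b=grab("top")["pixels"][140:280,90:240,::-1]
r=lambda c:cv2.resize(c,(390,int(c.shape[0]*390/c.shape[1])),interpolation=cv2.INTER_CUBIC)[:360]
cv2.imwrite("pics/lift.png",np.hstack([r(a),r(b)]))
```

```text
t 13.85 pos [0.5179 0.3772 0.3724] tool y deg -7.6 F [ 0.1 -0.7 -2.5] grip [ 0.274 24.981] q7 -0.6
  -> [-8.82  0.37  0.16] turn 0.58
```

View pics/lift.png

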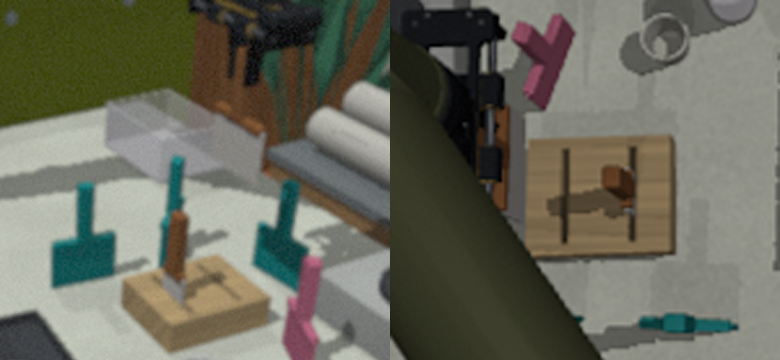

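The left crop shows the rack holding only the narrow spreader. The right crop shows the wide spreader hanging upright from the gripper near (500,165).

The moves can't tilt the tool, so I'll lean the spreader by letting it pivot in the pads. The plan is to roll the blade lightly against the fixed edge of the closed trough, carrying it there first.

>>> send_rows([
  {"tx":0.0,"ty":0.0,"tz":0.0,"turn":0.58,"grip":0.0},
  {"tx":-0.5,"ty":0.1,"tz":0.0,"turn":0.0,"grip":0.0},
  {"tx":-0.9,"ty":0.17,"tz":0.0,"turn":0.0,"grip":0.0},
  {"tx":-0.9,"ty":0.17,"tz":0.0,"turn":0.0,"grip":0.0},
  {"tx":-0.9,"ty":0.17,"tz":0.0,"turn":0.0,"grip":0.0},
  {"tx":-0.9,"ty":0.17,"tz":0.0,"turn":0.0,"grip":0.0},
  {"tx":-0.9,"ty":0.17,"tz":0.0,"turn":0.0,"grip":0.0},
  {"tx":-0.9,"ty":0.17,"tz":0.0,"turn":0.0,"grip":0.0},
  {"tx":-0.9,"ty":0.17,"tz":0.0,"turn":0.0,"grip":0.0},
  {"tx":-0.9,"ty":0.17,"tz":0.0,"turn":0.0,"grip":0.0},
  {"tx":-0.9,"ty":0.17,"tz":0.0,"turn":0.0,"grip":0.0},
  {"tx":-0.9,"ty":0.17,"tz":0.0,"turn":0.0,"grip":0.0},
], newtons=25)

```text
time: 15.45
position: [0.5478, -0.2032, 0.3665]
tool_rot: [-2.361, -2.07, 0.001]
ft_force: [1.2, 0.6, -2.9]
grip_width: 0.277
grip_force: 25.0
```

>>> send_rows([
  {"tx":0.0,"ty":0.0,"tz":0.0,"turn":0.0,"grip":0.0},
  {"tx":0.0,"ty":0.0,"tz":0.0,"turn":0.0,"grip":0.0},
], newtons=25)

```text
time: 15.7
position: [0.5481, -0.2016, 0.3665]
tool_rot: [-2.362, -2.068, 0.001]
ft_force: [0.9, 0.6, -2.3]
grip_width: 0.277
grip_force: 25.0
```

Run:
```python
from h import *
go([.5484,-.2173,.165],-7.6)
```

```text
t 15.7 pos [ 0.5481 -0.2016  0.3665] tool y deg -7.6 F [ 0.9  0.6 -2.3] grip [ 0.277 24.997] q7 0.33
  -> [-0.26  0.05  3.36] turn 0.0
```

>>> send_rows([
  {"tx":0.0,"ty":0.0,"tz":0.6,"turn":0.0,"grip":0.0},
  {"tx":0.0,"ty":0.0,"tz":0.7,"turn":0.0,"grip":0.0},
  {"tx":0.0,"ty":0.0,"tz":0.7,"turn":0.0,"grip":0.0},
  {"tx":0.0,"ty":0.0,"tz":0.7,"turn":0.0,"grip":0.0},
  {"tx":0.0,"ty":0.0,"tz":0.66,"turn":0.0,"grip":0.0},
  {"tx":-0.26,"ty":0.0,"tz":0.0,"turn":0.0,"grip":0.0},
  {"tx":0.0,"ty":0.0,"tz":0.0,"turn":0.0,"grip":0.0},
  {"tx":0.0,"ty":0.0,"tz":0.0,"turn":0.0,"grip":0.0},
], newtons=25)

```text
time: 16.7
position: [0.5477, -0.2181, 0.1684]
tool_rot: [2.361, 2.068, 0.004]
ft_force: [0.2, -1.0, -2.0]
grip_width: 0.278
grip_force: 25.0
```

Run:
```python
from h import *
go([.5484,-.2173,.165],-7.6)
```

```text
t 16.7 pos [ 0.5477 -0.2181  0.1684] tool y deg -7.6 F [ 0.2 -1.  -2. ] grip [ 0.278 24.997] q7 0.44
  -> [0.01 0.01 0.06] turn 0.0
```

>>> send_rows([
  {"tx":-0.2,"ty":0.0,"tz":0.06,"turn":0.0,"grip":0.0},
  {"tx":-0.2,"ty":0.0,"tz":0.01,"turn":0.0,"grip":0.0},
  {"tx":-0.2,"ty":0.0,"tz":0.01,"turn":0.0,"grip":0.0},
  {"tx":-0.2,"ty":0.0,"tz":0.03,"turn":0.0,"grip":0.0},
], newtons=12)

```text
time: 17.2
position: [0.5404, -0.2658, 0.1598]
tool_rot: [2.363, 2.07, 0.001]
ft_force: [1.7, 1.6, -2.3]
grip_width: 0.273
grip_force: 12.0
```

>>> send_rows([
  {"tx":-0.16,"ty":0.0,"tz":0.05,"turn":0.0,"grip":0.0},
  {"tx":-0.16,"ty":0.0,"tz":0.06,"turn":0.0,"grip":0.0},
  {"tx":-0.16,"ty":0.0,"tz":0.08,"turn":0.0,"grip":0.0},
  {"tx":-0.14,"ty":0.0,"tz":0.09,"turn":0.0,"grip":0.0},
  {"tx":-0.14,"ty":0.0,"tz":0.1,"turn":0.0,"grip":0.0},
  {"tx":-0.14,"ty":0.0,"tz":0.12,"turn":0.0,"grip":0.0},
  {"tx":0.0,"ty":0.0,"tz":0.0,"turn":0.0,"grip":0.0},
], newtons=12)

```text
time: 18.08
position: [0.5323, -0.3196, 0.1288]
tool_rot: [-2.364, -2.068, 0.002]
ft_force: [-0.1, -0.1, -2.0]
grip_width: 0.279
grip_force: 12.0
```

Run:
```python
from h import *
go([.5349,-.319,.132],-7.6)
a=grab("scene")["pixels"][110:270,60:230,::-1];b=grab("top")["pixels"][140:290,310:440,::-1]
r=lambda c:cv2.resize(c,(int(c.shape[1]*420/c.shape[0]),420),interpolation=cv2.INTER_CUBIC)
o=np.hstack([r(a),r(b)])[:,:800];cv2.imwrite("pics/lean.png",o);print(o.shape)
```

```text
t 18.07 pos [ 0.5323 -0.3196  0.1288] tool y deg -7.6 F [-0.1 -0.1 -2. ] grip [ 0.279 11.997] q7 0.67
  -> [ 0.02  0.04 -0.05] turn -0.0
(420, 800, 3)
```

View pics/lean.png

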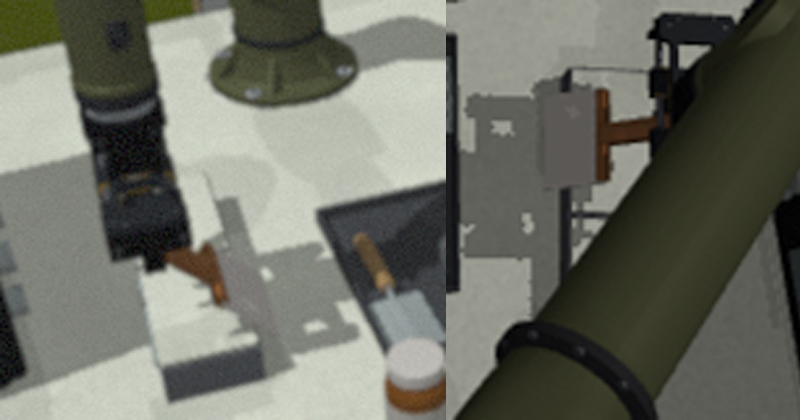

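The scene crop shows the handle leaning and the blade resting across the trough edge. The top crop shows the blade face foreshortened, with its edge parallel to the trough. I'll tighten the grip, lift away and bring it over the tray.

>>> send_rows([
  {"tx":0.0,"ty":0.0,"tz":0.0,"turn":0.0,"grip":0.0},
  {"tx":0.0,"ty":0.0,"tz":0.0,"turn":0.0,"grip":0.0},
  {"tx":0.0,"ty":0.0,"tz":-0.2,"turn":0.0,"grip":0.0},
  {"tx":0.0,"ty":0.0,"tz":-0.5,"turn":0.0,"grip":0.0},
  {"tx":0.0,"ty":0.0,"tz":-0.6,"turn":0.0,"grip":0.0},
  {"tx":0.0,"ty":0.0,"tz":-0.4,"turn":0.0,"grip":0.0},
  {"tx":0.0,"ty":0.0,"tz":0.0,"turn":-0.22,"grip":0.0},
], newtons=45)

```text
time: 19.05
position: [0.5341, -0.3197, 0.2344]
tool_rot: [2.326, 2.105, 0.003]
ft_force: [-0.3, 0.4, -2.3]
grip_width: 0.269
grip_force: 45.0
```

Run:
```python
from h import *
go([.5376,-.104,.2],-5.8)
```

```text
t 19.05 pos [ 0.5341 -0.3197  0.2344] tool y deg -5.8 F [-0.3  0.4 -2.3] grip [ 0.269 44.998] q7 0.64
  -> [ 3.58 -0.31  0.57] turn 0.01
```

>>> send_rows([
  {"tx":0.4,"ty":-0.05,"tz":0.0,"turn":0.0,"grip":0.0},
  {"tx":0.6,"ty":-0.05,"tz":0.0,"turn":0.0,"grip":0.0},
  {"tx":0.6,"ty":-0.05,"tz":0.0,"turn":0.0,"grip":0.0},
  {"tx":0.6,"ty":-0.05,"tz":0.1,"turn":0.0,"grip":0.0},
  {"tx":0.6,"ty":-0.05,"tz":0.15,"turn":0.0,"grip":0.0},
  {"tx":0.5,"ty":-0.06,"tz":0.15,"turn":0.0,"grip":0.0},
  {"tx":0.28,"ty":0.0,"tz":0.15,"turn":0.0,"grip":0.0},
  {"tx":0.0,"ty":0.0,"tz":0.0,"turn":0.0,"grip":0.0},
  {"tx":0.0,"ty":0.0,"tz":0.0,"turn":0.0,"grip":0.0},
], newtons=45)

```text
time: 20.18
position: [0.5362, -0.105, 0.1989]
tool_rot: [2.332, 2.103, -0.001]
ft_force: [0.3, 0.9, -1.9]
grip_width: 0.27
grip_force: 45.0
```

Run:
```python
from h import *
import pickle
go([.5376,-.104,.1975],-5.8)
d={n:grab(n) for n in("scene","top")};pickle.dump((d,ctrl.get_state()),open("im1.pkl","wb"))
a=d["scene"]["pixels"][80:240,130:300,::-1];b=d["top"]["pixels"][130:250,220:350,::-1]
r=lambda c:cv2.resize(c,(400,int(c.shape[0]*400/c.shape[1])),interpolation=cv2.INTER_CUBIC)[:369]
a,b=r(a),r(b);b=cv2.copyMakeBorder(b,0,len(a)-len(b),0,0,cv2.BORDER_CONSTANT)
o=np.hstack([a,b]);cv2.imwrite("pics/hold.png",o);print(o.shape)
```

```text
t 20.18 pos [ 0.5362 -0.105   0.1989] tool y deg -5.8 F [ 0.3  0.9 -1.9] grip [ 0.27  44.997] q7 0.17
  -> [0.02 0.02 0.02] turn -0.01
(369, 800, 3)
```

View pics/hold.png

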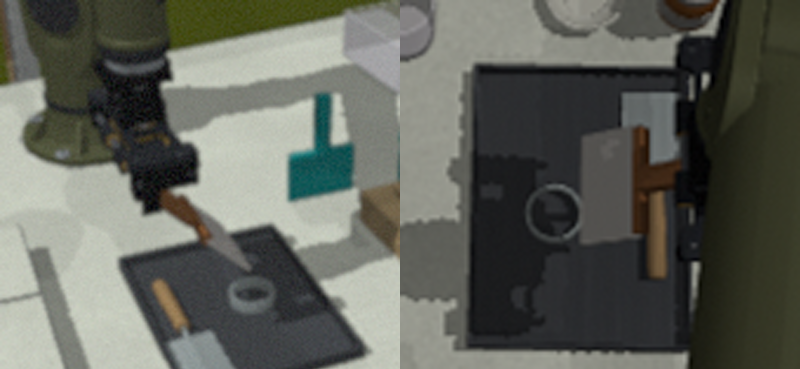

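Scene crop: the blade's far lower corner is at (250,268). Top crop: the blade edge runs from (582,135) to (580,243), parallel to the tray's long side. I'll triangulate the angle and height.

Run:
```python
from h import *
import pickle
d,s=pickle.load(open("im1.pkl","rb"));t=d["top"];sc=d["scene"]
def ray(im,uv):
    a=onplane(im,uv,.1)[0];o=np.array(im["cam_to_world"])[:3,3];v=a-o;return o,v/np.linalg.norm(v)
def tri(p,q):
    o1,d1=ray(t,p);o2,d2=ray(sc,q);k=np.linalg.lstsq(np.c_[d1,-d2],o2-o1,rcond=None)[0]
    a=o1+k[0]*d1;b=o2+k[1]*d2;return (a+b)/2,np.linalg.norm(a-b)
P=[279.1,173.9];Q=[236.3,193.9]
c,e=tri(P,Q);print("far corner",np.round(c,4),"gap",round(e,4))
G=s["position"]+[0,0,.005];v=np.array([.101,.995,0]);u=np.array([.995,-.101,0])
r=c-G;print("rel u,v,z",np.round([r@u,r@v,r[2]],4),"lean",np.degrees(np.arctan2(r@v,-r[2])),"len",np.hypot(r@v,r[2]))
for z in(.09,.1,.11):
    w=onplane(t,[P,[278.5,209]],z);print(z,np.round(w[:,:2],4).tolist(),"mid",np.round(w.mean(0)[:2],4),"ang",np.round(np.degrees(np.arctan2(*(w[0]-w[1])[1::-1])),1),"len",np.round(np.linalg.norm(w[0]-w[1]),3))
m=onplane(t,[[278.8,191.5]],.1)[0]
# dark-ring check of masks: bright blade columns near edge, rows 180..205
g=cv2.cvtColor(t["pixels"],cv2.COLOR_RGB2GRAY)
for vv in (178,186,194,202): print(vv,g[vv,272:302].tolist())
```

```text
far corner [ 0.6023 -0.0042  0.1028] gap 0.0022
rel u,v,z [ 0.0554  0.107  -0.1014] lean 46.54096493119795 len 0.1473914417431542
0.09 [[0.6048, -0.0062], [0.4973, 0.0058]] mid [ 5.511e-01 -2.000e-04] ang -6.4 len 0.108
0.1 [[0.6024, -0.0054], [0.4958, 0.0065]] mid [5.491e-01 5.000e-04] ang -6.4 len 0.107
0.11 [[0.6001, -0.0047], [0.4944, 0.0072]] mid [0.5472 0.0012] ang -6.4 len 0.106
178 [43, 43, 41, 42, 43, 42, 49, 73, 82, 81, 81, 81, 81, 88, 92, 91, 87, 81, 80, 81, 81, 82, 83, 64, 45, 40, 34, 29, 28, 90]
186 [43, 42, 42, 43, 44, 42, 55, 75, 82, 80, 82, 82, 81, 81, 81, 81, 81, 81, 81, 81, 81, 81, 84, 60, 40, 39, 39, 39, 39, 42]
194 [29, 21, 23, 27, 71, 101, 78, 74, 82, 82, 81, 81, 81, 82, 81, 81, 81, 81, 81, 82, 81, 82, 83, 59, 40, 45, 58, 57, 36, 61]
202 [39, 38, 40, 30, 18, 58, 91, 88, 81, 81, 82, 80, 81, 81, 81, 81, 81, 81, 81, 81, 81, 81, 84, 59, 38, 39, 33, 28, 28, 61]
```

>>> send_rows([
  {"tx":0.0,"ty":0.0,"tz":0.0,"turn":0.0,"grip":0.0},
  {"tx":0.0,"ty":0.0,"tz":0.0,"turn":0.0,"grip":0.0},
  {"tx":0.0,"ty":0.0,"tz":0.0,"turn":0.0,"grip":0.0},
  {"tx":0.0,"ty":0.0,"tz":0.0,"turn":0.0,"grip":0.0},
  {"tx":0.0,"ty":0.0,"tz":0.0,"turn":0.0,"grip":0.0},
  {"tx":0.0,"ty":0.0,"tz":0.0,"turn":0.0,"grip":0.0},
  {"tx":0.0,"ty":0.0,"tz":0.0,"turn":0.0,"grip":0.0},
  {"tx":0.0,"ty":0.0,"tz":0.0,"turn":0.0,"grip":0.0},
], newtons=45)

```text
time: 21.28
position: [0.5363, -0.1031, 0.1988]
tool_rot: [2.331, 2.106, 0.0]
ft_force: [-0.4, -0.4, -1.8]
grip_width: 0.271
grip_force: 45.0
```

Run:
```python
from h import *
import pickle
d,s=pickle.load(open("im1.pkl","rb"))
n=grab("scene")["pixels"];
old=cv2.imread("pics/flaps.png")[:467,350:]
g=lambda c:cv2.cvtColor(c,cv2.COLOR_BGR2GRAY).astype(int)
new=cv2.resize(n[150:270,90:180,::-1],(350,467),interpolation=cv2.INTER_CUBIC)
D=abs(g(new)-g(old))
print("flap area diff",D[240:380,130:240].mean(),D[130:220,90:200].mean(),"end face",D[370:430,140:260].mean())
print("blade drift",abs(g(n[:,:,::-1])-g(d["scene"]["pixels"][:,:,::-1]))[150:200,190:245].mean())
go([.5376,-.104,.1975],-5.8)
```

```text
flap area diff 2.4504545454545457 2.50040404040404 end face 2.5525
blade drift 5.046909090909091
t 21.32 pos [ 0.5363 -0.1031  0.1988] tool y deg -5.8 F [ 0.1  0.6 -1.4] grip [ 0.267 44.997] q7 0.17
  -> [-0.01  0.02  0.02] turn 0.0
```

The flaps haven't changed. One check that the blade isn't creeping before I hand in.

Run:
```python
from h import *
import pickle
d,s=pickle.load(open("im1.pkl","rb"))
a=cv2.cvtColor(d["top"]["pixels"],cv2.COLOR_RGB2GRAY);b=cv2.cvtColor(grab("top")["pixels"],cv2.COLOR_RGB2GRAY)
for v in(178,186): print(a[v,274:298].tolist(),b[v,274:298].tolist(),sep="\n")
f=lambda n:cv2.cvtColor(n,cv2.COLOR_RGB2GRAY).astype(np.float32)
x=f(d["scene"]["pixels"])[150:205,195:245];y=f(grab("scene")["pixels"])[150:205,195:245]
print("scene shift px",cv2.phaseCorrelate(x,y,cv2.createHanningWindow(x.shape[::-1],cv2.CV_32F)))
```

```text
[41, 42, 43, 42, 49, 73, 82, 81, 81, 81, 81, 88, 92, 91, 87, 81, 80, 81, 81, 82, 83, 64, 45, 40]
[42, 41, 42, 35, 70, 82, 81, 81, 81, 86, 88, 90, 91, 90, 92, 88, 82, 82, 81, 83, 65, 43, 41, 37]
[42, 43, 44, 42, 55, 75, 82, 80, 82, 82, 81, 81, 81, 81, 81, 81, 81, 81, 81, 81, 84, 60, 40, 39]
[42, 43, 43, 50, 74, 81, 81, 80, 80, 81, 82, 81, 81, 81, 81, 81, 81, 81, 81, 83, 65, 41, 38, 39]
scene shift px ((0.893355454139666, -0.22087457451860004), 1.0789142977396646)
```

Both the blade edge and the ferrule shifted by the same ~1 px. That is the arm settling by about 2 mm, with no slip or rotation in the grip. Handing in.

```bash
python3 -c "
from bench import ctrl
print(ctrl.close_job())"
```

```text
the job is handed in; nothing more can be done
None
```

Both flaps are shut, and the wide spreader is held still over the tray's middle: blade edge about 10 cm up, within about 1° of parallel to the long sides, handle leaned about 46°; job handed in at about 21 s, result not reported back.

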